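Change a ball feeder over to the other tray

TASK

Change the ball feeder over to its other tray: press down the raised end of the seesaw gate so that it rocks over its pivot and rests sloping to the other side, then push the shutter's black lug to the left, fully open, so that all four steel balls roll down that chute into that tray. Work gently with the fingertips or the outside of the fingers only: pinch and lift nothing, do not touch the balls, and leave the trays and the other things on the bench where they are. Finish when all four balls lie in the tray.

Things in the scene. Friction and masses are not known exactly. Their poses are not given: they have to be found in the camera images.
- feeder: Bench-top gravity feeder, grey base and aluminium chutes, fixed. Origin: under its base below the gate's pivot; x points back along the infeed chute (away from the robot, at most 0.2 rad off), y to its left, z up. Fixed outlet chutes left and right of the gate (y = +-78 to +-142 mm, up to 95 mm high) lead down into the two trays.
- infeed_lip (a point): Middle of the lower lip of the infeed chute, top of its floor: 28 mm behind the pivot, 126 mm above the worktop. The chute rises from here along the feeder's +x at 14 degrees for 152 mm, is 24 mm wide inside with walls 17 mm high (its flared back end reaches 205 mm above the worktop), and drops the balls on the middle of the gate.
- pivot (a point): The gate's pivot pin (along the feeder's x), 95 mm above the worktop, in the middle of the gate. The seesaw gate is a dark steel trough 176 mm long along the feeder's y, 44 mm wide inside, with a tall front plate (top 55 mm above the pin) that carries a round bright over-centre weight.
- gate (a joint): Tilt of the gate, rad. Positive: left end up, balls go to the right chute and tray_right. Negative: right end up, balls go left. Stops at +-0.28; it rests on one of them and falls by itself to the other as soon as it is past level (0). Tipping it takes about 1 N.
- thumb_left (a point): Centre of the top of the gate's left thumb plate: flat steel tab 40 mm (feeder x) by 34 mm (feeder y), 3 mm thick, 42 mm in front of and 61 mm left of the pivot, 17 mm above the pin when level. The raised plate is about 128 mm, the lowered one 94 mm above the worktop. Pressing down the raised one rocks the gate.
- thumb_right (a point): The same point of the right thumb plate, 61 mm right of the pivot.
- shutter (a joint): Travel (m) of the shutter, a 3 mm steel blade across the infeed chute that holds the balls back: 0 shut, 0.036 fully open. It slides to the feeder's left (+y), takes about 1 N, and stays where it is left; open by 0.028 or more the balls pass.
- shutter_lug (a point): Middle of the shutter's push lug: black block 18 mm (feeder x) by 10 mm (feeder y) by 30 mm high, leaning 14 degrees; this point is about 177 mm above the worktop, 12 mm below the lug's top, and, shut, 52 mm behind the pivot and 26 mm right of the chute's middle. Push its right face to the left; it passes over walls and balls, whose tops lie 20 mm or more below this point.
- tray_left: Black open tray, 130x270x44 mm (floor 2 mm), 0.35 kg, loose, left of the feeder under the left outlet. Origin: centre of its underside; its y runs along the 270 mm length, with a divider across at y = +30 mm.
- tray_right: The same tray right of the feeder under the right outlet.
- ball_1_center (a point): Centre of steel ball 1, 20 mm in diameter, 33 g; the four wait in a row in the infeed chute behind the shutter, ball 1 at the front.
- ball_2_center (a point): Centre of steel ball 2, 20 mm in diameter, 33 g; the four wait in a row in the infeed chute behind the shutter, ball 1 at the front.
- ball_3_center (a point): Centre of steel ball 3, 20 mm in diameter, 33 g; the four wait in a row in the infeed chute behind the shutter, ball 1 at the front.
- ball_4_center (a point): Centre of steel ball 4, 20 mm in diameter, 33 g; the four wait in a row in the infeed chute behind the shutter, ball 1 at the front.
- nut_m12: Bystander: loose M12 steel nut, 19x22x9 mm, on the worktop in front of the feeder; origin: centre of its underside.
- hex_key_5: Bystander: black L-shaped hex key, 31x83x5 mm, on the worktop in front of the feeder; origin: centre of its underside.
- spanner_13: Bystander: steel combination spanner, 36x210x7 mm, left of the work; origin: centre of its underside.

How it is judged:
By the outcome, as a careful person would: the job done as asked, in the order asked, and still so for the second after the job is handed in, with the robot touching nothing.
It also fails if it takes over 35 s, if anything falls off the work surface, if the arm or the gripper's body presses on something with over 40 N, if the wrist force passes 120 N, or if a joint passes its speed limit or range.

ROBOT

A 6-joint arm with a two-finger parallel gripper is mounted at the origin on a cart in front of the work surface, level with it; the furniture and walls round the work are solid. World frame = base frame: x ahead of the robot, y to its left, z up, the work surface at z = 0. Lengths are in mm, angles in rad, forces in N, time in s.
With the tool pointing down it reaches from about 350 to 975 mm from the base axis. Payload 7.1 kg.
Tool frame: the origin (TCP) lies at the very end of the fingers, on their centre line; the grasp point (between the pads) lies 19 mm behind it (ctrl.pinch_z is the z of the grasp point in the tool frame, in mm); z points along the fingers, y is the direction in which the jaws open and shut (so a half turn about z gives the same grasp; the last joint's range is limited). The gripper opens to 88 mm and grips with 3 to 60 N. Pads are 20 mm wide; open, the fingers measure 115 mm over their backs; the gripper's body (75 mm by 178 mm) begins 61 mm behind the grasp point.
Start: joints at [-1.31, 0.423, 1.63, -0, 1.089, -0.019], TCP at [172.62, -600.672, 197.675] pointing down, gripper open.
Joint ranges: [-3, 3], [-0.9, 2.11], [0.09, 2.58], [-1.31, 4.45], [0.11, 2.69], [-2.54, 2.54]. Speed limits (rad/s): [2.39, 2.39, 3.01, 3.14, 3.14, 3.14].

INTERFACE

Orientations are given as a rotation vector (axis times angle).
In Python, from workcell import get_obs, optics, ctrl gives the robot as it stands.
- The arm moves only by the shell command python3 -m jog 'ROWS'. ROWS is a JSON object of lists of equal length, an entry for each row: "delta_rot": the turn, a rotation vector about the tool's x, y, z in rad, a list of three; "translation": the shift along the tool's x, y, z in mm, a list of three; "hand": the opening, from -1 (shut) to 1 (fully open). In form: {"delta_rot": [[rx, ry, rz], ...], "translation": [[x, y, z], ...], "hand": [hand, ...]}. A call has 1 to 5 rows; each row is the pose to reach, as a shift and turn from the pose commanded when the call began, along the tool's axes at that moment; what a row does not reach only later rows make up. A row lasts 1/10 s, in which the tool goes at most 50 mm and 8.59 degrees, less where a joint would pass 70% of its speed; a pose out of reach is approached as far as the arm can. A call with a gripper value outside its range is refused whole. The fingers move at their own pace and stop on an object; the grip force is fixed at half the most. Time passes only in rows, so rows that repeat a pose let the fingers close. It gives the time, the measured TCP pose, the force and the opening at its end, in the units of the state.
- get_obs(): the state, without advancing time (a new reading comes with each control period).
- optics.get_image(name): name is "scene" or "top"; returns the picture (420x560x3 uint8, red, green, blue); there is no depth.
- optics.calibration(name): a dict with "intrinsics" (3x3 intrinsics, pixels), "cam_to_world" (4x4, takes a point from camera to world coordinates). Camera axes: x right, y up, looking along -z (the intrinsics and any distortion apply to the point x, -y, -z); pixel columns grow to the right and rows downward; lengths in mm; the calibration is good to about 2 mm. A picture is of the moment at which its call begins. calibration takes no time and is no camera call.
- ctrl.close_job(): hands the job in, once; it reports no verdict.
The state is a dict: "t": time; "qpos": joint angles; "qvel": joint speeds; "joint_torque": joint torques, N m; "ee_pos": TCP position; "orientation": TCP orientation; "ft_force": force on the tool from outside, world axes, zero at the start; "moment": the same for the moment, N m; "width": finger opening in mm.
Only numpy, scipy, OpenCV 4.12 (cv2) and the standard library are available. Lean on these libraries where they do the work, as an engineer would, in place of code of your own. Each camera call takes 0.05 s, during which the arm holds its last target. There are 200 camera calls.

## Working session

There is one attempt and no reset: what is moved stays moved. The work goes in short steps, Python scripts to look and compute and a shell command to move; the robot and the scene stay as the last step left them, time stands still between calls to the robot, and variables do not carry over. Pictures are saved under pics/ and viewed, about 8 in all and at most 12, crops included, and the job is handed in when it is done.

```bash
mkdir -p pics; ls
python3 - <<'E'
from workcell import get_obs, optics, ctrl
import cv2
for n in("scene","top"):
    im=optics.get_image(n); cv2.imwrite(f"pics/{n}0.png",im[:,:,::-1])
    c=optics.calibration(n); print(n,c)
o=get_obs(); print(o)
E
```

```text
pics
scene {'intrinsics': array([[493.76309036,   0.        , 278.22278448],
       [  0.        , 493.76309036, 215.53312757],
       [  0.        ,   0.        ,   1.        ]]), 'cam_to_world': array([[-7.66156377e-01,  4.65861808e-01, -4.42693100e-01,
         9.56534968e+01],
       [-6.42595476e-01, -5.46026976e-01,  5.37517996e-01,
         7.16612745e+02],
       [ 8.68673091e-03,  6.96295424e-01,  7.17702740e-01,
         8.29536893e+02],
       [ 0.00000000e+00,  0.00000000e+00,  0.00000000e+00,
         1.00000000e+00]])}
top {'intrinsics': array([[443.96436653,   0.        , 285.9800219 ],
       [  0.        , 443.96436653, 209.16639887],
       [  0.        ,   0.        ,   1.        ]]), 'cam_to_world': array([[ 3.34100738e-03,  9.85496723e-01, -1.69661566e-01,
         3.89335341e+02],
       [-9.99046850e-01,  1.06736680e-02,  4.23256847e-02,
         2.24474790e+02],
       [ 4.35227347e-02,  1.69358443e-01,  9.84593058e-01,
         9.52837419e+02],
       [ 0.00000000e+00,  0.00000000e+00,  0.00000000e+00,
         1.00000000e+00]])}
{'t': 0.1, 'qpos': array([-1.31000730e+00,  4.23766997e-01,  1.63061911e+00, -1.52049915e-05,
        1.08861917e+00, -1.90080586e-02]), 'qvel': array([-0.00042873,  0.00024745, -0.00199644,  0.00050285, -0.0020876 ,
        0.0006999 ]), 'joint_torque': array([-1.53720110e-03, -5.45619893e+01, -2.74323303e+01,  6.45843451e-02,
        1.87950575e-02, -2.91827337e-05]), 'ee_pos': array([ 172.47372383, -600.15730667,  196.9756835 ]), 'orientation': array([-3.10951120e+00, -4.37887665e-01,  2.88465600e-04]), 'ft_force': array([ 0.41265036,  0.91095071, -0.19004012]), 'moment': array([ 0.00949795, -0.00286888,  0.03148133]), 'width': 87.82054137297634}
```

View pics/scene0.png

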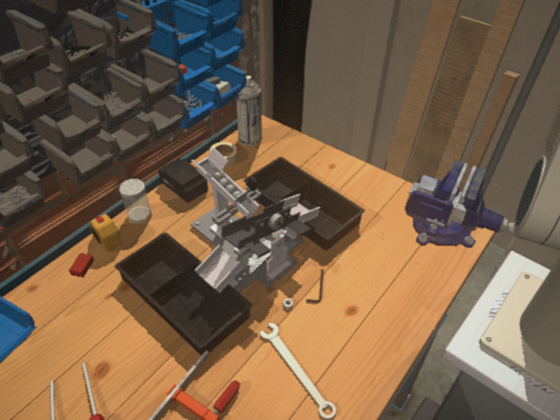

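View pics/top0.png

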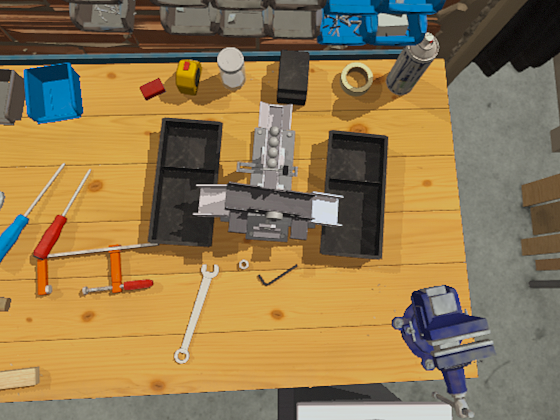

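The scene view shows the feeder at about (245,225), and the top view shows it at about (268,205) with a tray on each side. I'll enlarge the feeder in both.

Run:
```python
import cv2
s=cv2.imread("pics/scene0.png")[140:290,180:330]; t=cv2.imread("pics/top0.png")[95:255,190:350]
cv2.imwrite("pics/c_s.png",cv2.resize(s,(600,600),interpolation=cv2.INTER_CUBIC))
cv2.imwrite("pics/c_t.png",cv2.resize(t,(600,600),interpolation=cv2.INTER_CUBIC))
```

```text
(no output)
```

View pics/c_s.png

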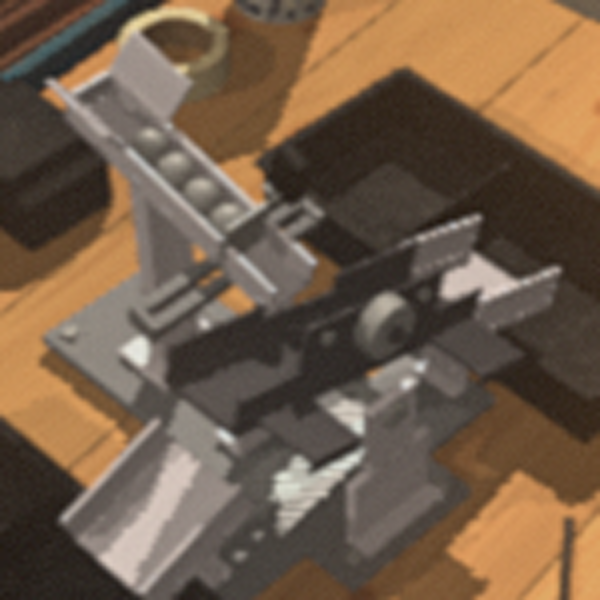

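View pics/c_t.png

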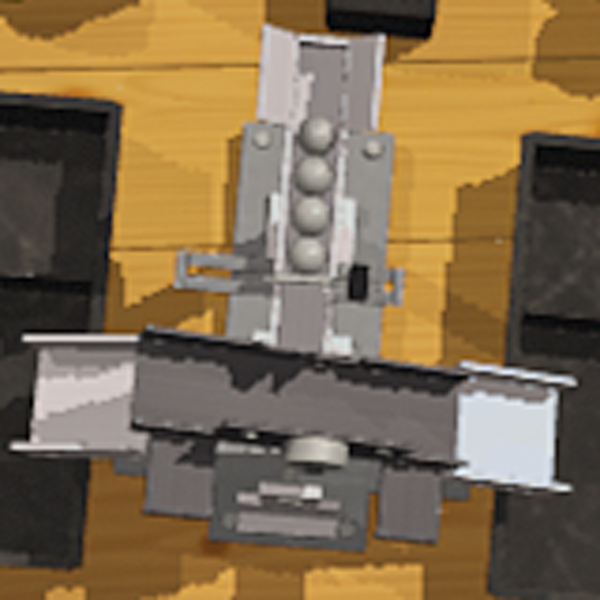

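The gate and plates are visible in both views. The left plate is at (257,249) scene / (238,224) top, and the right plate at (299,227) / (299,230). The lug is at top (285.5,170). Next I triangulate the plates and balls, and fit the feeder pose.

```bash
cat > h.py <<'E'
import numpy as np, cv2
from workcell import get_obs, optics, ctrl
def ray(n,p):
    c=optics.calibration(n);K=c["intrinsics"];T=c["cam_to_world"]
    d=np.linalg.inv(K)@[p[0],p[1],1]; d=T[:3,:3]@(d*[1,-1,-1]); return T[:3,3],d/np.linalg.norm(d)
def plane(n,p,z):
    o,d=ray(n,p); return o+d*(z-o[2])/d[2]
def tri(ps,pt):
    (a,u),(b,v)=ray("scene",ps),ray("top",pt)
    s=np.linalg.lstsq(np.c_[u,-v],b-a,rcond=None)[0]
    P,Q=a+u*s[0],b+v*s[1]; return (P+Q)/2,np.linalg.norm(P-Q)
def proj(n,P):
    c=optics.calibration(n);T=np.linalg.inv(c["cam_to_world"]);q=T[:3,:3]@P+T[:3,3]
    k=c["intrinsics"]@(q*[1,-1,-1]);return k[:2]/k[2]
E
python3 - <<'E'
from h import *
np.set_printoptions(precision=1,suppress=True)
S=lambda x,y:(180+x/4-.4,140+y/4-.4)
T=lambda x,y:(190+x/3.75-.4,95+y/3.75-.4)
prs={'L':((308,437),(180,483)),'R':((475,350),(410,505)),'b1':((228,215),(307,253)),'b2':((201,192),(311,212)),'b3':((174,166),(314,173)),'b4':((150,138),(318,133))}
for k,(s,t) in prs.items(): print(k,*tri(S(*s),T(*t)))
print('lugtop',plane("top",T(358,280),189))
for z in(94,128): print('Lplate',plane("top",T(180,483),z),'R',plane("top",T(410,505),z))
# feeder frame from balls (direction) & pivot from plates
b1=plane("top",T(307,253),160);
for k in('b1','b4'): print(k,plane("top",T(*prs[k][1]),tri(S(*prs[k][0]),T(*prs[k][1]))[0][2]))
E
```

```text
L [505.  280.2 123.8] 2.132636437153784
R [498.4 162.1  91.3] 0.6627473443145718
b1 [615.3 217.3 153.8] 0.5437085974678454
b2 [635.7 215.4 155.9] 0.7939353943487079
b3 [654.4 214.4 161.7] 0.13599199563762265
b4 [672.5 212.7 169. ] 0.023623175331941856
lugtop [592.8 193.5 189. ]
Lplate [508.2 281.6  94. ] R [497.8 162.1  94. ]
Lplate [503.5 279.4 128. ] R [493.5 164.6 128. ]
b1 [615.6 217.4 153.8]
b4 [672.5 212.7 169. ]
```

Left and right plate heights come out at 124 and 91 mm, so the left end is raised. The plates, balls and lug agree on pivot ≈ (543.6, 222.6) and yaw ≈ -0.07: the lug is predicted at (593.6, 193.0) and measured at (592.8, 193.5). Next comes a helper that prints the shift in tool axes, then the transit.

```bash
cat >> h.py <<'E'
from scipy.spatial.transform import Rotation as Ro
PSI=-.07; PV=np.array([543.6,222.6,0])
def F(x,y,z): c,s=np.cos(PSI),np.sin(PSI); return PV+[c*x-s*y,s*x+c*y,z]
def to(*Ps):
    o=get_obs();R=Ro.from_rotvec(o["orientation"]);G=Ro.from_matrix(np.c_[[np.cos(PSI),np.sin(PSI),0],[np.sin(PSI),-np.cos(PSI),0],[0,0,-1]])
    print("t",o["t"],"pos",o["ee_pos"].round(1),"f",o["ft_force"].round(1),"rot",(R.inv()*G).as_rotvec().round(3))
    for P in Ps: print(np.round(P,1),"->",R.inv().apply(P-o["ee_pos"]).round(1))
E
python3 - <<'E'
from h import *
to(np.array([300,-470,330]),np.array([172,-600,330]),F(-46,57,250))
for n in("scene","top"):print(n,proj(n,F(52,-26,189)),proj(n,F(55,-26,160)))
print(plane("top",(440,320),100))
E
```

```text
t 0.1 pos [ 172.5 -600.2  197. ] f [ 0.4  0.9 -0.2] rot [-0.001  0.     0.35 ]
[ 300 -470  330] -> [ 158.5  -90.1 -132.9]
[ 172 -600  330] -> [  -0.4   -0.5 -133. ]
[501.7 282.7 250. ] -> [ 560.2 -757.7  -51.9]
scene [252.2120217  178.62017811] [251.59083401 188.83168276]
top [285.33582342 168.79741785] [284.79231411 171.30084249]
[ 325.94492818 -105.59260472  100.        ]
```

```bash
python3 -m jog '{"delta_rot":[[0,0,0.1],[0,0,0.2],[0,0,0.35],[0,0,0.35],[0,0,0.35]],"translation":[[0,0,-50],[20,-10,-98],[60,-35,-120],[110,-60,-133],[158,-90,-133]],"hand":[-1,-1,-1,-1,-1]}'; python3 -c "
from h import *
to(np.array([420,-270,330]),np.array([490,-30,330]))"
```

```text
t: 0.6
ee_pos: [288.7, -483.4, 331.9]
orientation: [3.137, -0.112, 0.003]
ft_force: [0.5, 0.4, -0.7]
width: 51.0
t 0.6 pos [ 288.7 -483.4  331.9] f [ 0.5  0.4 -0.7] rot [ 0.003 -0.002 -0.002]
[ 420 -270  330] -> [ 115.7 -222.2    1.5]
[490 -30 330] -> [ 168.3 -466.6    0.9]
```

```bash
python3 -m jog '{"delta_rot":[[0,0,0],[0,0,0],[0,0,0],[0,0,0],[0,0,0]],"translation":[[22,-43,0],[44,-86,0],[66,-130,0],[88,-174,0],[104,-215,0]],"hand":[-1,-1,-1,-1,-1]}'; python3 -m jog '{"delta_rot":[[0,0,0],[0,0,0],[0,0,0],[0,0,0],[0,0,0]],"translation":[[10,-48,0],[20,-96,0],[30,-145,0],[40,-195,0],[52,-245,0]],"hand":[-1,-1,-1,-1,-1]}'; python3 -c "
from h import *
to(F(-46,57,280))"
```

```text
t: 1.1
ee_pos: [407.1, -274.4, 329.8]
orientation: [-3.139, 0.11, -0.0]
ft_force: [1.1, -0.3, 0.4]
width: 11.7
t: 1.6
ee_pos: [474.4, -36.0, 329.9]
orientation: [3.14, -0.11, -0.0]
ft_force: [0.9, -0.8, 0.1]
width: 0.4
t 1.6 pos [474.4 -36.  329.9] f [ 0.9 -0.8  0.1] rot [ 0.  0. -0.]
[501.7 282.7 280. ] -> [   4.8 -319.8   49.9]
```

```bash
python3 -m jog '{"delta_rot":[[0,0,0],[0,0,0],[0,0,0],[0,0,0],[0,0,0]],"translation":[[2,-50,0],[4,-100,0],[4,-150,0],[4,-200,0],[5,-240,0]],"hand":[-1,-1,-1,-1,-1]}';  python3 -m jog '{"delta_rot":[[0,0,0],[0,0,0],[0,0,0],[0,0,0],[0,0,0]],"translation":[[0,-40,10],[0,-65,40],[0,-65,80],[0,-65,110],[0,-65,110]],"hand":[-1,-1,-1,-1,-1]}';python3 -c "
from h import *
to(F(-46,57,160),F(-46,57,140))"
```

```text
t: 2.1
ee_pos: [495.9, 203.7, 329.7]
orientation: [-3.14, 0.108, 0.001]
ft_force: [0.6, -0.3, 0.7]
width: 0.5
t: 2.6
ee_pos: [497.9, 264.7, 215.4]
orientation: [3.135, -0.109, -0.012]
ft_force: [-1.3, -0.8, 0.4]
width: 0.4
t 2.6 pos [497.9 264.7 215.4] f [-1.3 -0.8  0.4] rot [0.005 0.008 0.   ]
[501.7 282.7 160. ] -> [  3.  -18.5  55.3]
[501.7 282.7 140. ] -> [  3.1 -18.6  75.3]
```

```bash
python3 -m jog '{"delta_rot":[[0,0,0],[0,0,0],[0,0,0],[0,0,0],[0,0,0]],"translation":[[1,-9,10],[3,-18,30],[3,-18,50],[3,-18,65],[3,-18,65]],"hand":[-1,-1,-1,-1,-1]}';python3 -c "
from h import *
a=optics.get_image('scene')[140:290,180:330];b=optics.get_image('top')[95:255,190:350]
z=lambda i:cv2.resize(i[:,:,::-1],(400,400),interpolation=cv2.INTER_CUBIC)
cv2.imwrite('pics/a1.png',np.hstack([z(a),z(b)]))
to(F(-46,57,140),F(-46,57,104))"
```

```text
t: 3.1
ee_pos: [504.8, 283.4, 154.0]
orientation: [3.139, -0.111, -0.003]
ft_force: [-0.6, 0.1, 0.0]
width: 0.5
t 3.2 pos [505.9 283.9 155.7] f [-0.1  0.8 -0.3] rot [-0.001 -0.001 -0.   ]
[501.7 282.7 140. ] -> [-4.1  1.5 15.7]
[501.7 282.7 104. ] -> [-4.1  1.5 51.7]
```

View pics/a1.png

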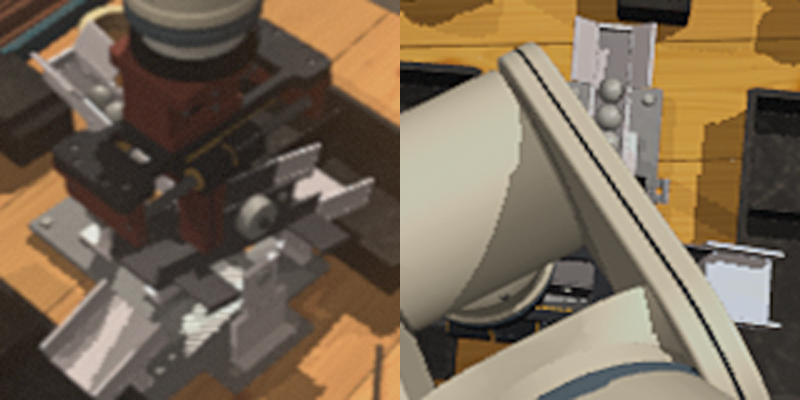

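The fingertips, at about (200,245) in the left panel, hang above and in line with the raised left plate at (205,288). I'll press down slowly.

```bash
python3 -m jog '{"delta_rot":[[0,0,0],[0,0,0],[0,0,0],[0,0,0],[0,0,0]],"translation":[[-4,1,8],[-4,1,16],[-4,1,21],[-4,1,25],[-4,1,28]],"hand":[-1,-1,-1,-1,-1]}';python3 -m jog '{"delta_rot":[[0,0,0],[0,0,0],[0,0,0],[0,0,0],[0,0,0]],"translation":[[0,0,4],[0,0,8],[0,0,12],[0,0,15],[0,0,17]],"hand":[-1,-1,-1,-1,-1]}';python3 -c "
from h import *
to(F(-46,57,104))"
```

```text
t: 3.7
ee_pos: [501.2, 282.9, 126.5]
orientation: [3.14, -0.11, -0.0]
ft_force: [-0.3, 0.3, -0.8]
width: 0.7
t: 4.2
ee_pos: [501.1, 282.9, 109.6]
orientation: [3.139, -0.11, -0.0]
ft_force: [-0.9, 0.0, -0.4]
width: 0.5
t 4.2 pos [501.1 282.9 109.6] f [-0.9  0.  -0.4] rot [ 0.  0. -0.]
[501.7 282.7 104. ] -> [0.6 0.1 5.6]
```

```bash
python3 -m jog '{"delta_rot":[[0,0,0],[0,0,0],[0,0,0],[0,0,0],[0,0,0]],"translation":[[0,0,3],[0,0,6],[0,0,7],[0,0,7],[0,0,7]],"hand":[-1,-1,-1,-1,-1]}';python3 -m jog '{"delta_rot":[[0,0,0],[0,0,0],[0,0,0],[0,0,0],[0,0,0]],"translation":[[0,0,-10],[0,0,-40],[0,0,-80],[0,0,-120],[0,0,-147]],"hand":[-1,-1,-1,-1,-1]}';python3 -c "
from h import *
a=optics.get_image('scene')[140:290,180:330]
cv2.imwrite('pics/a2.png',cv2.resize(a[:,:,::-1],(500,500),interpolation=cv2.INTER_CUBIC))
to(F(53,-62,250),F(53,-62,171))"
```

```text
t: 4.7
ee_pos: [501.2, 282.8, 102.9]
orientation: [3.139, -0.11, -0.0]
ft_force: [0.3, -0.7, -0.1]
width: 0.9
t: 5.2
ee_pos: [502.0, 283.4, 253.8]
orientation: [-3.138, 0.11, -0.005]
ft_force: [0.8, 0.6, -0.1]
width: 0.3
t 5.25 pos [503.9 284.4 257.8] f [0.5 0.3 1.8] rot [-0.005 -0.008 -0.   ]
[592.1 157.  250. ] -> [ 96.9 120.9   8. ]
[592.1 157.  171. ] -> [ 96.2 121.3  87. ]
```

View pics/a2.png

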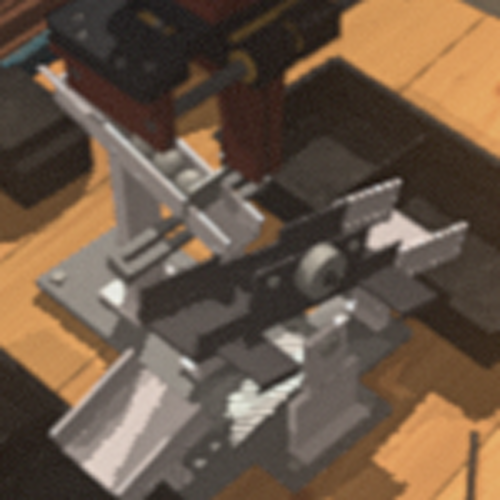

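```bash
python3 - <<'E'
from h import *
def plate(y,th): 
    c,s=np.cos(th),np.sin(th); return F(-42,y*c-17*s,95+y*s+17*c)
for th in(.28,-.28):
    for y in(61,-61):
        P=plate(y,th); print(th,y,P.round(0),'scene crop600',((proj("scene",P)-[180,140])*4).round(0),'top crop',((proj("top",P)-[190,95])*3.75).round(0))
p=lambda x,z,th:None
for th in(.28,-.28):
    c,s=np.cos(th),np.sin(th)
    print('front top mid',th,((proj("scene",F(-24,-55*s,95+55*c))-[180,140])*4).round(0), 'ends of trough', [((proj("scene",F(0,y*c,95+y*s))-[180,140])*4).round(0) for y in(88,-88)])
E
python3 - <<'E'
import cv2,numpy as np
a=cv2.imread('pics/scene0.png')[190:290,180:330];b=cv2.imread('pics/a2.png');b=cv2.resize(b,(150,150),interpolation=cv2.INTER_AREA)[50:150]
print(np.abs(a.astype(int)-b).mean(), np.abs(a.astype(int)-b).max(2)[40:80,40:120].mean())
z=lambda i:cv2.resize(i,(600,400),interpolation=cv2.INTER_CUBIC)
cv2.imwrite('pics/cmp.png',cv2.resize(np.vstack([z(a),z(b)]),(450,600)))
E
```

```text
0.28 61 [505. 279. 128.] scene crop600 [309. 428.] top crop [179. 478.]
0.28 -61 [497. 162.  94.] scene crop600 [476. 346.] top crop [408. 504.]
-0.28 61 [506. 289.  94.] scene crop600 [296. 485.] top crop [165. 485.]
-0.28 -61 [498. 172. 128.] scene crop600 [466. 309.] top crop [394. 495.]
front top mid 0.28 [385. 303.] ends of trough [array([201., 428.]), array([443., 315.])]
front top mid -0.28 [340. 336.] ends of trough [array([207., 493.]), array([445., 249.])]
3.8780888888888887 4.830625
```

View pics/cmp.png

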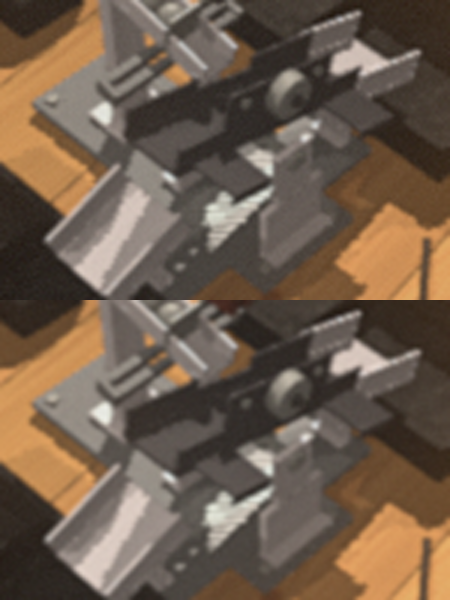

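The comparison shows the gate still at +0.28: the left plate is at the predicted raised position (309,428). So the press didn't carry it over. I'll repeat it and look while the finger is at the bottom.

```bash
python3 -c "
from h import *
print('a1 panel TCP',(proj('scene',np.array([505.9,283.9,155.7]))-[180,140])*400/150)
to(F(-46,57,140))"; python3 -m jog '{"delta_rot":[[0,0,0],[0,0,0],[0,0,0],[0,0,0],[0,0,0]],"translation":[[0,0,40],[0,0,80],[0,0,107],[0,0,115],[0,0,115]],"hand":[-1,-1,-1,-1,-1]}';python3 -c "
from h import *
to(F(-46,57,135),F(-46,57,100))"
```

```text
a1 panel TCP [200.1749108  262.72156965]
t 5.25 pos [503.9 284.4 257.8] f [0.5 0.3 1.8] rot [-0.005 -0.008 -0.   ]
[501.7 282.7 140. ] -> [ -3.    2.5 117.8]
t: 5.75
ee_pos: [500.7, 282.7, 134.5]
orientation: [3.139, -0.11, -0.003]
ft_force: [-0.8, -0.1, -0.0]
width: 0.6
t 5.75 pos [500.7 282.7 134.5] f [-0.8 -0.1 -0. ] rot [ 0.001  0.002 -0.   ]
[501.7 282.7 135. ] -> [ 1.  -0.1 -0.5]
[501.7 282.7 100. ] -> [ 1.  -0.1 34.5]
```

```bash
python3 -m jog '{"delta_rot":[[0,0,0],[0,0,0],[0,0,0],[0,0,0],[0,0,0]],"translation":[[0,0,5],[0,0,10],[0,0,15],[0,0,20],[0,0,25]],"hand":[-1,-1,-1,-1,-1]}';python3 -m jog '{"delta_rot":[[0,0,0],[0,0,0],[0,0,0],[0,0,0],[0,0,0]],"translation":[[0,0,3],[0,0,6],[0,0,9],[0,0,9],[0,0,9]],"hand":[-1,-1,-1,-1,-1]}';python3 -c "
from h import *
a=optics.get_image('scene')[170:290,210:330]
cv2.imwrite('pics/a3.png',cv2.resize(a[:,:,::-1],(480,480),interpolation=cv2.INTER_CUBIC))
to(F(-46,57,100))
print((proj('scene',get_obs()['ee_pos'])-[210,170])*4)"
```

```text
t: 6.25
ee_pos: [501.3, 283.0, 109.8]
orientation: [-3.139, 0.11, -0.001]
ft_force: [-0.1, -0.6, 0.8]
width: 0.5
t: 6.75
ee_pos: [501.1, 282.8, 100.9]
orientation: [3.139, -0.11, -0.001]
ft_force: [0.1, -0.5, 0.8]
width: 0.5
t 6.8 pos [501.2 282.8 100.9] f [-0.6 -0.8  0.3] rot [ 0.  0. -0.]
[501.7 282.7 100. ] -> [0.5 0.1 0.9]
[192.13587779 354.23714149]
```

View pics/a3.png

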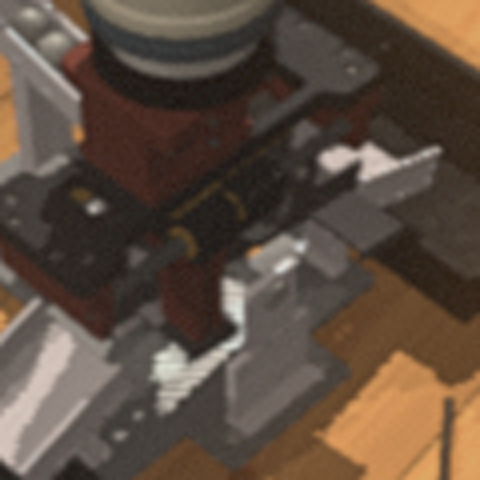

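In a3 the fingers reach the left plate (tip ~(195,345)) and the right plate at (355,222) has barely risen. I'll measure that shift by template matching instead of using up more views.

Run:
```python
from h import *
np.set_printoptions(precision=1,suppress=True)
a=cv2.imread('pics/scene0.png'); im=optics.get_image('scene'); cv2.imwrite('pics/full3.png',im[:,:,::-1]); b=im[:,:,::-1].copy()
def plate(y,th): 
    c,s=np.cos(th),np.sin(th); return F(-42,y*c-17*s,95+y*s+17*c)
up=lambda i:cv2.resize(i,None,fx=4,fy=4,interpolation=cv2.INTER_CUBIC)
def m(x0,y0,x1,y1,r=14):
    t=up(a[y0:y1,x0:x1]); w=up(b[y0-r:y1+r,x0-r:x1+r])
    R=cv2.matchTemplate(w,t,cv2.TM_CCOEFF_NORMED);_,v,_,p=cv2.minMaxLoc(R);return (p[0]/4-r,p[1]/4-r,round(v,2))
print('right plate',m(286,218,313,238),'fixed bracket',m(270,235,300,280,6),'fixed chute wall',m(300,195,325,215,6))
for th in(.28,.2,.1,0,-.1,-.28): print(th,(proj('scene',plate(-61,th))-proj('scene',plate(-61,.28))))
```

```text
right plate (0.0, -0.75, 0.93) fixed bracket (0.0, 0.25, 0.96) fixed chute wall (0.25, 0.0, 0.98)
0.28 [0. 0.]
0.2 [ 0.  -1.7]
0.1 [-0.1 -3.6]
0 [-0.4 -5.3]
-0.1 [-1.  -6.9]
-0.28 [-2.5 -9.1]
```

The right plate has risen by only about 0.8 px, so the tilt is about 0.24. The plate under the fingers is still near 124 mm while the TCP reads 101. The closed fingertips evidently end about 20 mm above the TCP, which agrees with the tip edge in a1 and a3 sitting higher than its projection. I'll go lower in steps and watch the force and the right plate.

```bash
cat >> h.py <<'E'
def gate():
    a=cv2.imread('pics/scene0.png'); b=optics.get_image('scene')[:,:,::-1].copy()
    up=lambda i:cv2.resize(i,None,fx=4,fy=4,interpolation=cv2.INTER_CUBIC)
    x0,y0,x1,y1,r=286,218,313,238,14
    R=cv2.matchTemplate(up(b[y0-r:y1+r,x0-r:x1+r]),up(a[y0:y1,x0:x1]),cv2.TM_CCOEFF_NORMED);_,v,_,p=cv2.minMaxLoc(R)
    print('right plate shift px',p[0]/4-r,p[1]/4-r,round(v,2)); return b
E
python3 -m jog '{"delta_rot":[[0,0,0],[0,0,0],[0,0,0],[0,0,0],[0,0,0]],"translation":[[0,0,2],[0,0,4],[0,0,6],[0,0,8],[0,0,10]],"hand":[-1,-1,-1,-1,-1]}';python3 -c "
from h import *
gate();to(F(-46,57,85))"
```

```text
t: 7.35
ee_pos: [501.2, 282.9, 90.7]
orientation: [3.14, -0.11, -0.0]
ft_force: [0.2, 0.4, 0.8]
width: 0.6
right plate shift px -0.75 -2.5 0.71
t 7.4 pos [500.9 282.7  90.4] f [-0.4  0.3 -0.1] rot [ 0.     0.001 -0.   ]
[501.7 282.7  85. ] -> [ 0.8 -0.   5.4]
```

```bash
python3 -m jog '{"delta_rot":[[0,0,0],[0,0,0],[0,0,0],[0,0,0],[0,0,0]],"translation":[[0,0,2],[0,0,4],[0,0,5],[0,0,6],[0,0,7]],"hand":[-1,-1,-1,-1,-1]}';python3 -c "
from h import *
b=gate();to(F(-46,57,85));cv2.imwrite('pics/a4.png',cv2.resize(b[170:290,210:330],(600,600),interpolation=cv2.INTER_CUBIC))"
```

```text
t: 7.9
ee_pos: [501.2, 282.9, 83.9]
orientation: [3.14, -0.11, 0.0]
ft_force: [-0.1, -0.4, 0.7]
width: 0.7
right plate shift px -4.5 -3.25 0.66
t 7.95 pos [501.2 282.9  83.7] f [-0.1  0.6 -0.5] rot [ 0.  0. -0.]
[501.7 282.7  85. ] -> [ 0.6  0.1 -1.3]
```

View pics/a4.png

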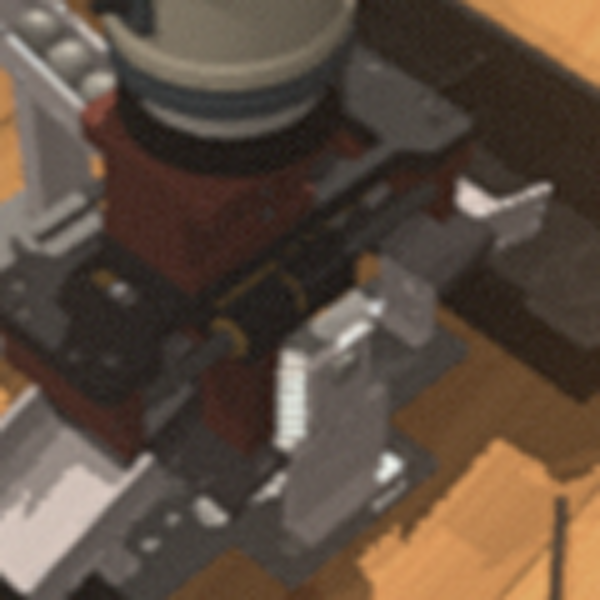

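The gate has rocked over: the right plate is now up at full-image (297,219) and the left plate is down, at (235,480) in this crop. I'll lift off and verify.

```bash
python3 -m jog '{"delta_rot":[[0,0,0],[0,0,0],[0,0,0],[0,0,0],[0,0,0]],"translation":[[0,0,-20],[0,0,-60],[0,0,-110],[0,0,-160],[0,0,-186]],"hand":[-1,-1,-1,-1,-1]}';python3 -m jog '{"delta_rot":[[0,0,0],[0,0,0],[0,0,0],[0,0,0],[0,0,0]],"translation":[[30,35,0],[60,70,0],[94,105,0],[94,118,0],[94,118,0]],"hand":[-1,-1,-1,-1,-1]}';python3 -c "
from h import *
b=gate();to(F(53,-64,200),F(53,-64,171),F(53,-64,152))
print((proj('scene',get_obs()['ee_pos'])-[180,120])*4)
cv2.imwrite('pics/a5.png',cv2.resize(b[120:270,180:330],(600,600),interpolation=cv2.INTER_CUBIC))"
```

```text
t: 8.45
ee_pos: [502.7, 283.7, 274.7]
orientation: [-3.137, 0.11, -0.008]
ft_force: [0.2, -0.7, -0.1]
width: 0.5
t: 8.95
ee_pos: [586.6, 156.8, 269.6]
orientation: [3.139, -0.115, -0.002]
ft_force: [-0.2, 0.1, 0.2]
width: 0.3
right plate shift px -5.25 -3.5 0.67
t 9.0 pos [586.2 158.2 269.7] f [-0.4  0.8 -0.1] rot [-0.     0.001 -0.002]
[592. 155. 200.] -> [ 6.1  2.7 69.6]
[592. 155. 171.] -> [ 6.1  2.7 98.6]
[592. 155. 152.] -> [  6.2   2.7 117.6]
[346.04448907  73.5858083 ]
```

View pics/a5.png

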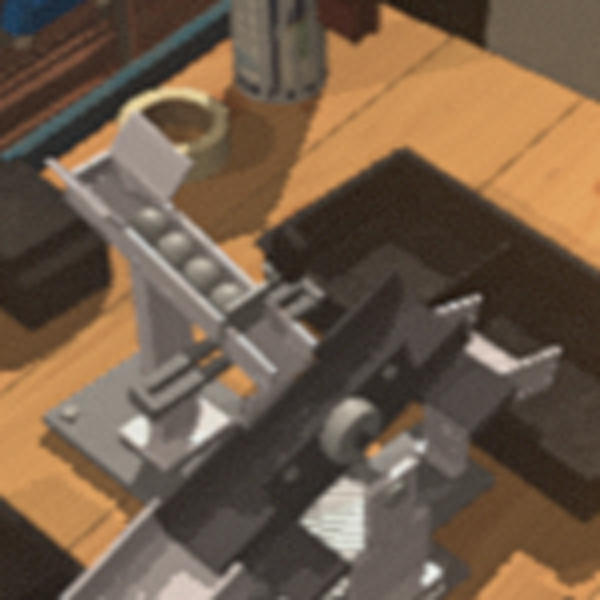

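The gate rests on its other stop with the right end up, at (410,280) in this crop. The shutter is still shut and the balls are in place. The finger end at (345,40) again sits above the projected TCP at (346,73). I'll move down beside the lug and calibrate the tip height from the picture.

```bash
python3 -m jog '{"delta_rot":[[0,0,0],[0,0,0],[0,0,0],[0,0,0],[0,0,0]],"translation":[[6,3,30],[6,3,60],[6,3,80],[6,3,80],[6,3,80]],"hand":[-1,-1,-1,-1,-1]}';python3 -c "
from h import *
to(F(53,-64,150))
o=get_obs()['ee_pos']
im=optics.get_image('scene');cv2.imwrite('pics/f5.png',im[:,:,::-1])
p=proj('scene',o);print('tcp px',p)
for h in(0,10,20,27,35): print(h,[proj('scene',o+F(x,y,h)-PV).round(1).tolist() for x,y in((10,13.5),(10,-13.5),(-10,13.5),(-10,-13.5))])
x0=int(p[0]);hsv=cv2.cvtColor(im,cv2.COLOR_RGB2HSV)
for y in range(int(p[1])-24,int(p[1])+10,1): print(y,[tuple(int(v) for v in im[y,x]) for x in range(x0-6,x0+9,3)])
"
```

```text
t: 9.5
ee_pos: [592.0, 156.4, 190.3]
orientation: [-3.14, 0.108, 0.001]
ft_force: [0.1, -0.4, 0.0]
width: 0.8
t 9.5 pos [592.  156.4 190.3] f [ 0.1 -0.4  0. ] rot [-0.     0.     0.001]
[592. 155. 150.] -> [ 0.1  1.4 40.3]
tcp px [265.18713681 169.16313256]
0 [[256.8, 170.0], [266.4, 163.8], [263.9, 174.7], [273.5, 168.3]]
10 [[256.7, 166.1], [266.4, 159.9], [263.9, 170.8], [273.6, 164.4]]
20 [[256.6, 162.2], [266.3, 156.0], [263.8, 166.9], [273.6, 160.5]]
27 [[256.5, 159.4], [266.3, 153.2], [263.7, 164.1], [273.6, 157.7]]
35 [[256.4, 156.2], [266.3, 150.0], [263.7, 160.8], [273.6, 154.5]]
145 [(66, 41, 32), (57, 33, 21), (62, 37, 29), (56, 35, 28), (61, 38, 27)]
146 [(63, 38, 27), (60, 39, 33), (61, 34, 25), (58, 38, 28), (60, 37, 25)]
147 [(67, 41, 30), (59, 35, 29), (64, 40, 31), (55, 36, 25), (66, 42, 29)]
148 [(69, 40, 31), (58, 39, 31), (65, 43, 33), (57, 37, 28), (66, 43, 26)]
149 [(69, 44, 33), (57, 34, 26), (62, 39, 29), (54, 37, 27), (67, 44, 30)]
150 [(69, 41, 30), (58, 37, 28), (57, 35, 24), (57, 33, 25), (65, 40, 26)]
151 [(74, 45, 38), (61, 39, 29), (58, 38, 29), (57, 3
[... 1397 characters left out ...]
5, 36, 27), (46, 34, 29)]
170 [(90, 73, 57), (49, 41, 34), (46, 37, 31), (46, 36, 27), (48, 37, 29)]
171 [(65, 57, 51), (42, 32, 24), (43, 31, 25), (44, 34, 26), (46, 37, 29)]
172 [(50, 46, 37), (43, 34, 27), (42, 33, 24), (41, 32, 23), (46, 36, 27)]
173 [(41, 33, 29), (41, 32, 26), (48, 40, 35), (43, 33, 26), (44, 32, 22)]
174 [(48, 41, 33), (46, 36, 29), (44, 32, 24), (45, 34, 25), (47, 38, 32)]
175 [(45, 34, 30), (43, 36, 29), (46, 37, 30), (40, 30, 21), (48, 39, 30)]
176 [(47, 39, 31), (45, 38, 27), (48, 38, 32), (45, 33, 26), (50, 39, 34)]
177 [(45, 35, 31), (45, 34, 29), (44, 35, 26), (47, 37, 30), (55, 45, 39)]
178 [(44, 38, 32), (39, 31, 25), (43, 35, 29), (45, 35, 28), (50, 39, 31)]
```

The finger's lowest corner appears at about (266,162), which fits a tip 27–28 mm above the TCP with a half thickness of about 7 mm. That agrees with the press contact heights. So for a tip at 170 mm I need TCP z ≈ 143. Contact should come at feeder y ≈ -38 and fully open at ≈ -2.

```bash
python3 -m jog '{"delta_rot":[[0,0,0],[0,0,0],[0,0,0],[0,0,0],[0,0,0]],"translation":[[0,0,15],[0,0,30],[0,0,42],[0,0,47],[0,0,47]],"hand":[-1,-1,-1,-1,-1]}';python3 -m jog '{"delta_rot":[[0,0,0],[0,0,0],[0,0,0],[0,0,0],[0,0,0]],"translation":[[0,-6,0],[0,-12,0],[0,-18,0],[0,-22,0],[0,-25,0]],"hand":[-1,-1,-1,-1,-1]}';python3 -c "
from h import *
to(F(53,-39,143),F(53,-2,143))"
```

```text
t: 10.05
ee_pos: [591.7, 154.9, 141.5]
orientation: [3.139, -0.111, -0.004]
ft_force: [0.2, -0.6, -0.3]
width: 0.7
t: 10.55
ee_pos: [594.5, 180.7, 143.3]
orientation: [3.14, -0.109, 0.001]
ft_force: [0.6, -1.6, 0.5]
width: 0.5
t 10.55 pos [594.5 180.7 143.3] f [ 0.6 -1.6  0.5] rot [ 0.    -0.001  0.   ]
[593.7 180.  143. ] -> [-0.7  0.7  0.3]
[596.3 216.9 143. ] -> [ -0.7 -36.3   0.3]
```

```bash
python3 -m jog '{"delta_rot":[[0,0,0],[0,0,0],[0,0,0],[0,0,0],[0,0,0]],"translation":[[0,-6,0],[0,-12,0],[0,-18,0],[0,-24,0],[0,-30,0]],"hand":[-1,-1,-1,-1,-1]}';python3 -m jog '{"delta_rot":[[0,0,0],[0,0,0],[0,0,0],[0,0,0],[0,0,0]],"translation":[[0,-2,0],[0,-4,0],[0,-5,0],[0,-6,0],[0,-6,0]],"hand":[-1,-1,-1,-1,-1]}';python3 -c "
from h import *
to(F(53,-2,143))"
```

```text
t: 11.05
ee_pos: [596.4, 210.6, 142.9]
orientation: [3.14, -0.11, -0.0]
ft_force: [-0.3, -1.7, 1.4]
width: 0.8
t: 11.55
ee_pos: [596.5, 214.2, 142.9]
orientation: [3.137, -0.11, -0.001]
ft_force: [-0.5, -8.2, 2.6]
width: 0.4
t 11.55 pos [596.5 214.2 142.9] f [-0.5 -8.2  2.6] rot [ 0.003  0.001 -0.   ]
[596.3 216.9 143. ] -> [-0.4 -2.7 -0.1]
```

The side force jumped to 8 N at y = 214, so the shutter is on its stop. I'll back off to the right, go up, and look.

```bash
python3 -m jog '{"delta_rot":[[0,0,0],[0,0,0],[0,0,0],[0,0,0],[0,0,0]],"translation":[[0,10,0],[0,20,-5],[0,30,-40],[0,30,-90],[0,30,-140]],"hand":[-1,-1,-1,-1,-1]}';python3 -m jog '{"delta_rot":[[0,0,0],[0,0,0],[0,0,0],[0,0,0],[0,0,0]],"translation":[[-20,45,0],[-40,90,0],[-60,135,0],[-80,180,0],[-100,225,0]],"hand":[-1,-1,-1,-1,-1]}';python3 -m jog '{"delta_rot":[[0,0,0],[0,0,0],[0,0,0],[0,0,0],[0,0,0]],"translation":[[-10,45,0],[-20,90,0],[-30,135,0],[-40,180,0],[-40,200,0]],"hand":[-1,-1,-1,-1,-1]}';python3 -c "
from h import *
to(PV)
a=optics.get_image('scene')[130:350,110:330];b=optics.get_image('top')[95:265,140:400]
cv2.imwrite('pics/a6.png',np.hstack([cv2.resize(a[:,:,::-1],(400,400),interpolation=3),cv2.resize(b[:,:,::-1],(400,262),interpolation=3)if 0 else cv2.copyMakeBorder(cv2.resize(b[:,:,::-1],(400,262),interpolation=3),0,138,0,0,cv2.BORDER_CONSTANT)]))"
```

```text
t: 12.05
ee_pos: [594.0, 185.2, 284.2]
orientation: [3.14, -0.112, -0.003]
ft_force: [0.7, 0.1, 0.1]
width: 0.5
t: 12.55
ee_pos: [477.7, -32.9, 283.3]
orientation: [-3.139, 0.11, -0.001]
ft_force: [0.7, 0.1, 0.5]
width: 0.6
t: 13.05
ee_pos: [423.5, -231.0, 283.4]
orientation: [3.139, -0.115, 0.001]
ft_force: [1.6, -0.5, -0.1]
width: 0.9
t 13.05 pos [ 423.5 -231.   283.4] f [ 1.6 -0.5 -0.1] rot [ 0.001 -0.001 -0.003]
[543.6 222.6   0. ] -> [  86.4 -461.4  283.2]
```

View pics/a6.png

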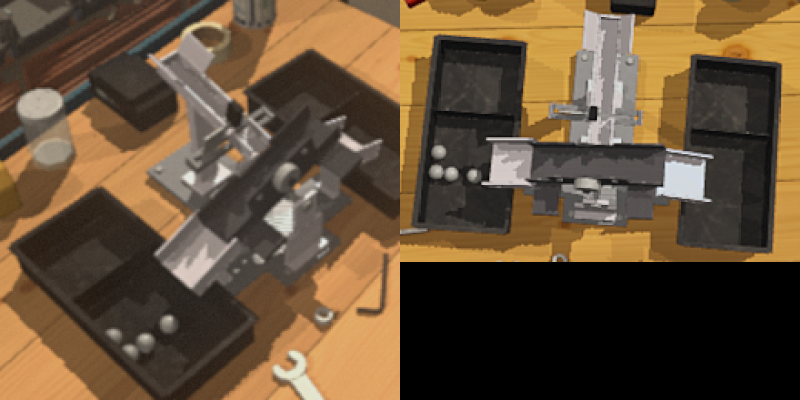

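All four balls lie in the left tray, at about (438,152), (436,172), (452,173) and (474,175) in the right panel, and the chute is empty. I'll check the lug's position, let things settle and check that nothing moved.

```bash
python3 -m jog '{"delta_rot":[[0,0,0],[0,0,0],[0,0,0],[0,0,0],[0,0,0]],"translation":[[0,0,0],[0,0,0],[0,0,0],[0,0,0],[0,0,0]],"hand":[-1,-1,-1,-1,-1]}' >/dev/null; python3 -m jog '{"delta_rot":[[0,0,0],[0,0,0],[0,0,0],[0,0,0],[0,0,0]],"translation":[[0,0,0],[0,0,0],[0,0,0],[0,0,0],[0,0,0]],"hand":[-1,-1,-1,-1,-1]}' | head -1; python3 -c "
from h import *
t0=cv2.imread('pics/top0.png');b=optics.get_image('top')[:,:,::-1].copy()
def lug(i):
    m=(i[158:182,255:300].max(2)<45).astype(np.uint8);n,l,s,c=cv2.connectedComponentsWithStats(m);k=1+np.argmax(s[1:,4]);return c[k]+[255,158],s[k,4]
for n,i in(('before',t0),('after',b)):
    p,A=lug(i);print(n,p.round(1),A,plane('top',p,186).round(1))
print('open lug predicted',proj('top',F(52,10,186)),'shut',proj('top',F(52,-26,186)))
def m(x0,y0,x1,y1,r=5):
    R=cv2.matchTemplate(b[y0-r:y1+r,x0-r:x1+r],t0[y0:y1,x0:x1],cv2.TM_CCOEFF_NORMED);_,v,_,p=cv2.minMaxLoc(R);return p[0]-r,p[1]-r,round(v,2)
print('trayL',m(155,115,225,165),'trayR',m(340,128,390,260),'nut',m(236,258,252,272),'key',m(255,262,300,288),'spanner',m(172,262,222,365))
g=b[180:250,150:215]; c=cv2.HoughCircles(cv2.resize(cv2.cvtColor(g,cv2.COLOR_BGR2GRAY),None,fx=4,fy=4),cv2.HOUGH_GRADIENT,1,25,param1=100,param2=18,minRadius=14,maxRadius=28)
print('balls',[] if c is None else [plane('top',(x/4+150,y/4+180),12)[:2].round(0).tolist() for x,y,_ in c[0]])
"
```

```text
t: 14.15
before [285.1 170.1] 41 [592.  193.3 186. ]
after [265.2 168.2] 41 [594.9 228.8 186. ]
open lug predicted [265.10429474 167.56800297] shut [285.26494672 169.23332197]
trayL (0, 0, 1.0) trayR (0, 0, 1.0) nut (0, 0, 0.74) key (0, 0, 0.99) spanner (0, 0, 0.99)
balls [[549.0, 392.0], [583.0, 443.0], [552.0, 424.0], [555.0, 445.0]]
```

The lug travelled 35.6 mm, so the shutter is fully open. Four balls are in tray_left and the bystanders haven't moved, so I'm handing in.

```bash
python3 -c "
from workcell import ctrl
print(ctrl.close_job())"
```

```text
the job is handed in; nothing more can be done
None
```

The feeder now feeds its left tray: I rocked the gate over, pushed the shutter open, and all four balls rolled into `tray_left`. I handed the job in at about 14 s of the 35 s allowed, with the arm parked clear.

- **Gate:** I pressed down the raised left thumb plate and the gate rocked over to its other stop, right end up.
- **First press failed:** the gate fell back after I lifted off. The closed fingertips end about 27 mm above the stated tool tip, so I hadn't gone low enough. A second, deeper press tipped it.
- **Shutter:** I pushed the lug left until it met its stop, with about 8 N of side force. In the pictures the lug moved about 35.6 mm of its 36 mm.
- **Last checks:** circle detection found the four balls in `tray_left` and the infeed chute is empty. Both trays, the hex key and the spanner showed no shift.
- **Weaker evidence:** the nut also showed no shift, but its image match was weaker (0.74). The template match for the gate's final tilt was poor too (0.67), so that rests on the picture, which plainly shows the right end up.

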